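# Lock the pottery banding wheel with its index pin

### The job

Lock the banding wheel so that it cannot spin. First turn the loose wheel head by the bar on its hub until the notch in its rim lies under the hole in the fixed bracket; then take the index pin (the one with the plain cylindrical knob) out of the wooden rack, drop it down through the bracket hole and the notch until its flange sits flat on the bracket, and let go.

Things in the scene. Friction and masses are not known exactly. Their poses are not given: they have to be found in the camera images.
- wheel_head (a joint): Angle of the wheel head, a disc 216 mm across, top 50 mm and underside 35 mm above the table, turning in a fixed white pan (284 mm across). 0: its one rim notch is under the bracket hole; plus: counter-clockwise from above. Starts at +0.5 to +1.3. Takes 0.06 N m, no spring or stop, stays put. Notch 44 mm wide at the pin (85 mm from the axis), open outwards; the pin enters within 0.16 rad of 0.
- hub_grip (a point): Centre of the steel bar on the wheel head's hub, on the vertical turning axis, 118 mm above the table. Bar 60 mm long (this point's x axis, which points to the notch), 20 mm thick (y), 36 mm high; it turns with the wheel head. Pinch it across its thickness from above.
- guide_hole (a point): Centre of the hole's mouth in the upper face of the fixed dark steel bracket over the wheel head's rim, 85 mm above the table, 85 mm from the wheel's axis. Vertical round hole 28 mm across through a plate 20 mm thick and 56 mm square; 15 mm below it is the wheel head. x points outwards from the wheel's axis, z up.
- index_pin_knob (a point): Centre of the loose steel index pin's knob (26 mm across, 42 mm high), z up. 27 mm below it: underside of a 40 mm flange; 90 mm below: tip of the 16 mm stem (last 14 mm tapered to 8). 0.18 kg. Hangs by the flange in one of three holes, 75 mm apart, of a wooden rack 95 mm high (230 by 70 mm, row within 15 degrees of world x), beside a T-handled key and a ball-topped tamper.
Mind the look-alikes: they are no part of the job. What is shaped like the part that bears index_pin_knob but blue or yellow is not meant.

How it is judged:
By the outcome, as a careful person would: the job done as asked, in the order asked, and still so for the second after the job is handed in, with the robot touching nothing.
It also fails if it takes over 54 s, if anything falls off the work surface, if the arm or the gripper's body presses on something with over 40 N, if the wrist force passes 120 N, or if a joint passes its speed limit or range.

### The arm

A 7-joint arm with a two-finger parallel gripper is mounted at the origin on the work surface. World frame = base frame: x ahead of the robot, y to its left, z up, the work surface at z = 0. Lengths are in m, angles in rad, forces in N, time in s.
With the tool pointing down it reaches from about 0.35 to 0.9 m from the base axis. Payload 8.1 kg.
Tool frame: the origin (TCP) lies midway between the tips of the shut fingers; the grasp point (between the pads) lies 19 mm behind it; z points along the fingers, x is the direction in which the jaws open and shut, and the axes are right-handed (so a half turn about z gives the same grasp; the last joint's range is limited). The gripper opens to 85 mm and grips with 20 to 120 N. Pads are 22 mm wide; open, the fingers measure 114 mm over their backs; the gripper's body (76 mm by 85 mm) begins 54 mm behind the grasp point. The pads swing forward as they close: fully open they stand 13 mm farther back than shut.
Start: joints at [1.199, 0.434, 0.025, 1.573, -0.012, 1.134, -0.075], TCP at [0.166, -0.603, 0.231] pointing down, gripper open.
Joint ranges: [-2.62, 2.62], [-0.44, 2.09], [-1.27, 1.32], [0.08, 2.57], [-1.32, 4.46], [0.12, 2], [-2.74, 2.74]. Speed limits (rad/s): [2.22, 2.22, 3.01, 3.01, 3.14, 3.14, 3.14].

### API

Orientations are given as [roll, pitch, yaw] about the fixed x, y, z axes, in that order (R = Rz(yaw) Ry(pitch) Rx(roll)).
In Python, from cell import monitor, eyes, workorder gives the robot as it stands. The module is installed in compiled form; this text tells all that it offers.
- The arm moves only by the shell command python3 -m pendant 'ROWS' [FORCE]. ROWS is JSON, a list of rows, each a list of 3 entries, a list of its own where there are three numbers: the turn, a rotation vector about the tool's x, y, z in degrees, then the shift along the tool's x, y, z in m, then the closure in counts, from 0 (fully open) to 255 (shut). A call has 1 to 12 rows; each row shifts and turns the commanded pose from where the row before left it, along the tool's axes as they then stand; what a row does not reach is not made up. A row lasts 1/10 s, in which the tool goes at most 50 mm and 8.59 degrees, less where a joint would pass 70% of its speed; a pose out of reach is approached as far as the arm can. A call is refused whole if a number of a shift passes 0.05 or a number of a turn 8.59, either way. A call with a gripper value outside its range is refused whole. The fingers move at their own pace and stop on an object; FORCE is the grip in N (left out, the last holds). Time passes only in rows, so rows that do not move let the fingers close. It gives the time, the measured TCP pose, the force and the opening at its end, in the units of the state.
- monitor.observe(): the state, without advancing time (a new reading comes with each control period).
- eyes.read_camera(name): name is "scene" or "top" or "wrist"; returns the picture (480x640x3 uint8, red, green, blue); there is no depth.
- eyes.camera_model(name): a dict with "vfov" (degrees; the focal length in pixels is half the picture's height over the tangent of half this angle, whatever the lens; pixels are square), "cx", "cy" (the principal point, pixels), "rvec" (rotation vector, rad) and "tvec" (3), from world to camera coordinates, as OpenCV has them; the wrist camera has in their place "T_tool_cam" (4x4, takes a point from camera to tool coordinates, whose origin is the TCP and whose axes are the tool frame's). Camera axes: x right, y down, z forward; pixel columns grow to the right and rows downward; lengths in m; the calibration is good to about 2 mm. A picture is of the moment at which its call begins: read the wrist's pose just before it. camera_model takes no time and is no camera call.
- workorder.close_job(): hands the job in, once; it reports no verdict.
The state is a dict: "clock": time; "qpos": joint angles; "qd": joint speeds; "joint_efforts": joint torques, N m; "position": TCP position; "tool_rot": TCP orientation; "wrist_force": force on the tool from outside, world axes, zero at the start; "moment": the same for the moment, N m; "gripper_width": finger opening in m.
Only numpy, scipy, OpenCV 4.12 (cv2) and the standard library are available. Lean on these libraries where they do the work, as an engineer would, in place of code of your own. Each camera call takes 0.05 s, during which the arm holds its last target.

## Working session

There is one attempt and no reset: what is moved stays moved. The work goes in short steps, Python scripts to look and compute and a shell command to move; the robot and the scene stay as the last step left them, time stands still between calls to the robot, and variables do not carry over. Pictures are saved under pics/ and viewed, and the job is handed in when it is done.

```bash
mkdir -p pics
python3 - <<'E'
from cell import monitor, eyes
import cv2
print(monitor.observe())
for n in ["scene","top","wrist"]:
    print(n,eyes.camera_model(n))
    cv2.imwrite(f"pics/{n}0.png",eyes.read_camera(n)[:,:,::-1])
E
```

```text
{'clock': 0.0, 'qpos': array([ 1.19936407,  0.43518886,  0.02499664,  1.57409112, -0.01161407,
        1.13398566, -0.07512055]), 'qd': array([ 6.67024962e-04,  5.43094247e-04, -1.09272149e-03,  4.26375348e-04,
       -4.71021627e-04,  2.39531702e-05, -1.42896893e-03]), 'joint_efforts': array([-5.91437893e-04, -6.70482802e+01,  1.02497589e+00, -3.16217172e+01,
        1.56045298e-02,  1.24147764e-02, -1.16368406e-05]), 'position': array([ 0.16580907, -0.60209019,  0.23054974]), 'tool_rot': array([ 3.14145686e+00,  1.52163909e-03, -1.30208189e+00]), 'wrist_force': array([ 0.19580188, -0.22522979, -0.29381933]), 'moment': array([ 0.00841171, -0.04555123,  0.02170812]), 'gripper_width': 0.08530822249380576}
scene {'vfov': 50.22507792526562, 'cx': 324.5087092457127, 'cy': 238.352141713926, 'rvec': array([ 1.74183709,  1.52929986, -0.75965432]), 'tvec': array([-0.00833425, -0.24114472,  1.29740255])}
top {'vfov': 48.247594858340406, 'cx': 322.7290637340561, 'cy': 253.0014566175361, 'rvec': array([ 2.2015507 , -2.15482403,  0.13208309]), 'tvec': array([-0.08475835,  0.55016681,  1.08687658])}
wrist {'vfov': 67.04795074550142, 'cx': 325.09755923411456, 'cy': 243.88841826470596, 'T_tool_cam': array([[ 9.99998390e-01,  1.69672158e-03,  5.83624787e-04,
         3.87593035e-05],
       [-1.79351029e-03,  9.54806072e-01,  2.97224070e-01,
        -7.56425997e-02],
       [-5.29419979e-05, -2.97224638e-01,  9.54807578e-01,
        -1.41996314e-01],
       [ 0.00000000e+00,  0.00000000e+00,  0.00000000e+00,
         1.00000000e+00]])}
```

View pics/top0.png

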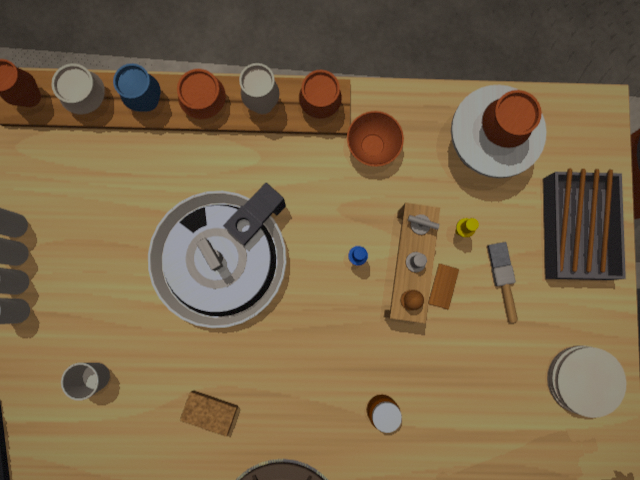

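View pics/scene0.png

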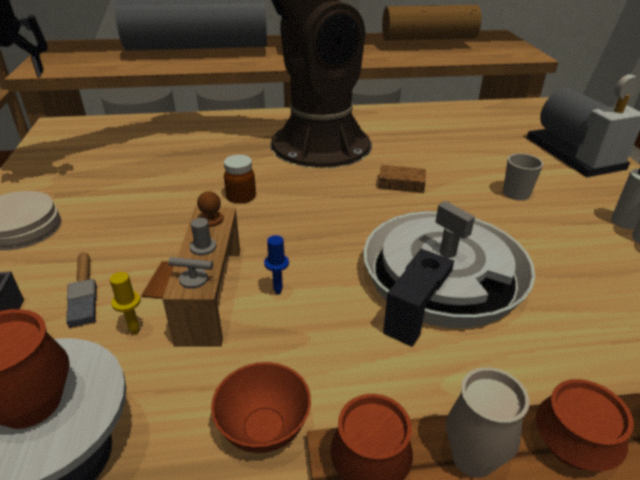

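View pics/wrist0.png

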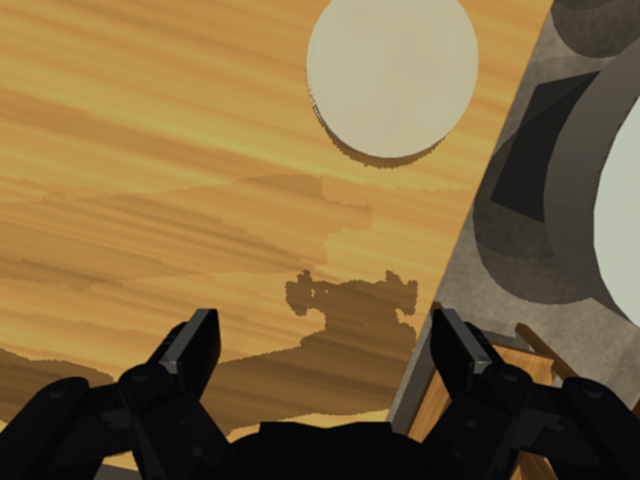

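The top view shows the wheel around (217,258), the bracket hole near (243,226), the dark notch near (193,218) and the hub bar near (211,253). The steel pin knob is at about (418,261), in the middle of the rack.

```bash
cat > h.py <<'E'
import numpy as np, cv2
from scipy.spatial.transform import Rotation as Ro
from cell import monitor, eyes
def K(m):
    f=240/np.tan(np.radians(m["vfov"]/2)); return f
def ext(name,st=None):
    m=eyes.camera_model(name)
    if name=="wrist":
        T=np.eye(4);T[:3,:3]=Ro.from_euler('xyz',st["tool_rot"]).as_matrix();T[:3,3]=st["position"]
        W=T@m["T_tool_cam"];R=W[:3,:3].T;t=-R@W[:3,3]
    else:
        R=Ro.from_rotvec(m["rvec"]).as_matrix();t=m["tvec"]
    return R,t,K(m),m["cx"],m["cy"]
def back(name,u,v,z,st=None):
    R,t,f,cx,cy=ext(name,st); d=R.T@np.array([(u-cx)/f,(v-cy)/f,1]);c=-R.T@t
    return c+d*(z-c[2])/d[2]
def proj(name,p,st=None):
    R,t,f,cx,cy=ext(name,st);q=R@np.asarray(p)+t
    return cx+f*q[0]/q[2],cy+f*q[1]/q[2]
def tri(obs):
    A=[];b=[]
    for name,u,v,st in obs:
        R,t,f,cx,cy=ext(name,st)
        for a,r in ((u-cx)/f,0),((v-cy)/f,1):
            A.append(a*R[2]-R[r]);b.append(t[r]-a*t[2])
    x,res,_,_=np.linalg.lstsq(np.array(A),np.array(b),rcond=None);return x,res
E
python3 - <<'E'
from h import *
print("hole",back("top",243,226,.085),"hub",back("top",209,249,.136),"knob",back("top",419,261,.119))
a=cv2.imread("pics/top0.png")
cv2.imwrite("pics/ta.png",cv2.resize(a[180:340,140:300],None,fx=3.7,fy=3.7,interpolation=cv2.INTER_CUBIC))
cv2.imwrite("pics/tb.png",cv2.resize(a[190:340,340:490],None,fx=4,fy=4,interpolation=cv2.INTER_CUBIC))
a=cv2.imread("pics/scene0.png")
cv2.imwrite("pics/sa.png",cv2.resize(a[190:350,350:550],None,fx=3.7,fy=3.7,interpolation=cv2.INTER_CUBIC))
E
```

```text
hole [0.59630039 0.08709019 0.085     ] hub [0.54363508 0.14230437 0.136     ] knob [ 0.53137797 -0.25611625  0.119     ]
```

View pics/ta.png

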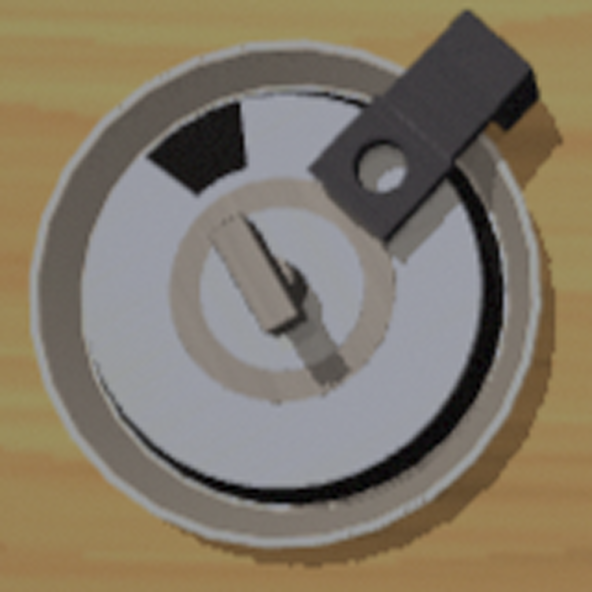

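View pics/tb.png

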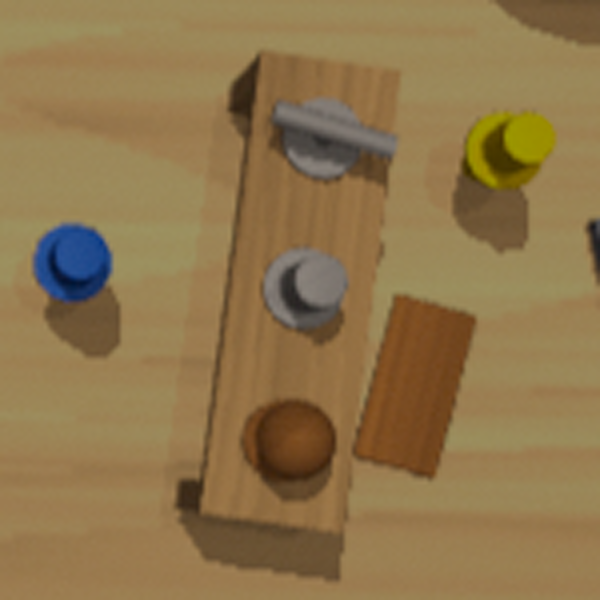

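View pics/sa.png

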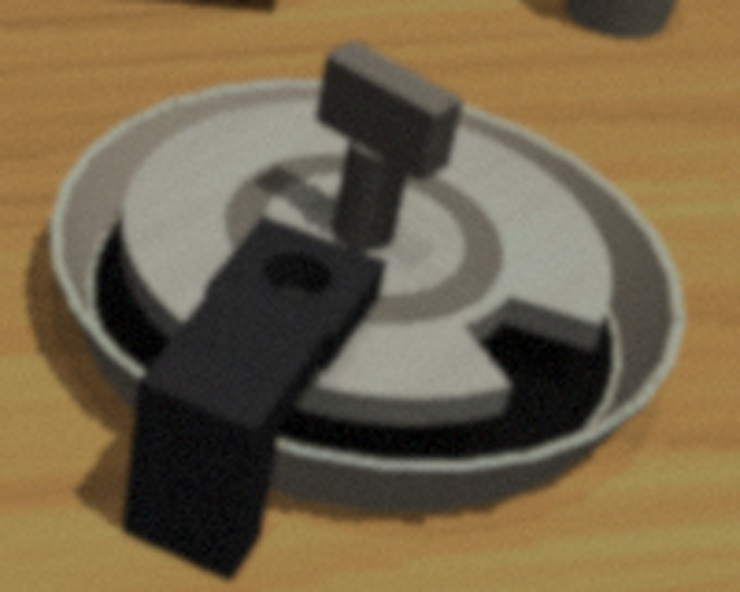

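Run:
```python
from h import *
o=lambda x,y:(140+x/3.7,180+y/3.7)
h=back("top",*o(381,166),.085);b=back("top",*o(255,274),.136);d=back("top",*o(282,290),.05)
n=back("top",*o(203,148),.05)
k=back("top",420.2,260.5,.143)
print("hole",h,"bar",b,"disc",d,"knob",k)
p=[back("top",*o(*c),.136)[:2] for c in [(211,234),(240,213),(300,315),(270,333)]]
e=(p[0]+p[1]-p[2]-p[3])/2;print("bar dir",np.degrees(np.arctan2(e[1],e[0])),np.linalg.norm(e))
for c in(b,d):
  for q in (h,n): v=(q-c)[:2];print(np.degrees(np.arctan2(v[1],v[0])),np.linalg.norm(v))
# rack row
r=[back("top",340+x/4,190+y/4,.095)[:2] for x,y in [(261,52),(399,72),(341,532),(200,513)]]
print(r); e=(r[0]+r[1]-r[2]-r[3])/2;print("rack",np.degrees(np.arctan2(e[1],e[0])),np.linalg.norm(e),np.mean(r,0))
# scene checks
print("scene proj knob top",proj("scene",k),"hole",proj("scene",h),"bar",proj("scene",b))
a=cv2.imread("pics/scene0.png")
cv2.imwrite("pics/sb.png",cv2.resize(a[180:300,150:310],None,fx=5,fy=5,interpolation=cv2.INTER_CUBIC))
```

```text
hole [0.59856977 0.08722407 0.085     ] bar [0.53412005 0.14205744 0.136     ] disc [0.53384419 0.1436174  0.05      ] knob [ 0.53017758 -0.25357574  0.143     ]
bar dir 32.50335009543547 0.059759679572584545
-40.390906793213176 0.08461953230272536
31.892594846369622 0.0912868702176481
-41.06460030056964 0.0858464245899218
30.963901751654934 0.09070882923171676
[array([ 0.64840426, -0.23329939]), array([ 0.64001646, -0.30199348]), array([ 0.41312756, -0.27333346]), array([ 0.4209032 , -0.20472099])]
rack -7.179598518965825 0.22899043074144534 [ 0.53061287 -0.25333683]
scene proj knob top (np.float64(199.47591626712824), np.float64(220.39376738352425)) hole (np.float64(429.85106684625976), np.float64(262.2247899069468)) bar (np.float64(455.5565379591727), np.float64(208.8852989220347))
```

View pics/sb.png

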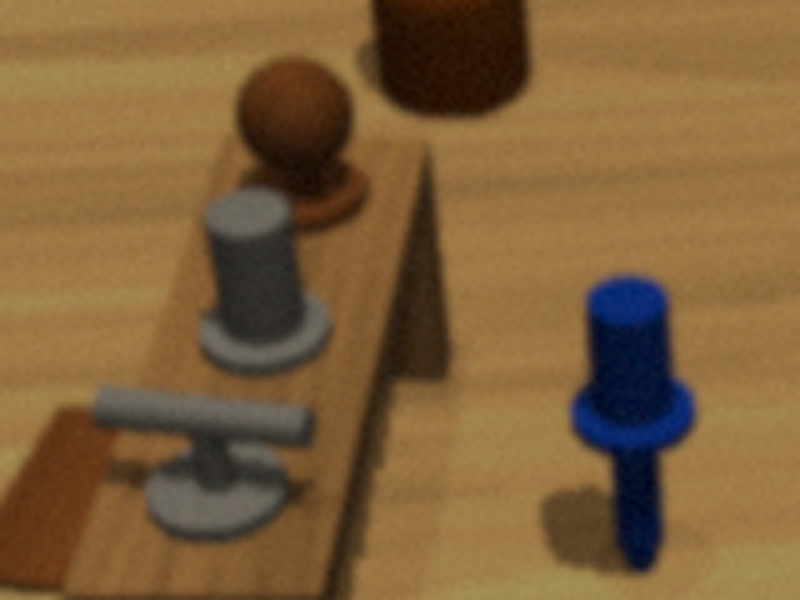

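```bash
python3 -m pendant '[[[0,0,0],[-0.036,-0.0325,0],0],[[0,0,0],[-0.036,-0.0325,0],0],[[0,0,0],[-0.036,-0.0325,0],0],[[0,0,0],[-0.036,-0.0325,0],0],[[0,0,0],[-0.036,-0.0325,0],0],[[0,0,0],[-0.036,-0.0325,0],0],[[0,0,0],[-0.036,-0.0325,0],0],[[0,0,0],[-0.036,-0.0325,0],0],[[0,0,0],[-0.036,-0.0325,0],0]]' 60
```

```text
clock: 1.05
position: [0.3623, -0.2107, 0.2314]
tool_rot: [-3.141, -0.0, -1.302]
wrist_force: [1.5, -0.1, -0.8]
gripper_width: 0.0853
```

```bash
python3 -m pendant '[[[0,0,0],[-0.037,-0.0324,0],0],[[0,0,0],[-0.037,-0.0324,0],0],[[0,0,0],[-0.037,-0.0324,0],0],[[0,0,0],[-0.037,-0.0324,0],0],[[0,0,0],[-0.037,-0.0324,0],0],[[0,0,0],[-0.037,-0.0324,0],0],[[0,0,0],[-0.037,-0.0324,0],0],[[0,0,0],[-0.036,-0.0324,0],0],[[0,0,-8.5],[0,0,0],0],[[0,0,-8.5],[0,0,0],0],[[0,0,-8.5],[0,0,0],0],[[0,0,-8.5],[0,0,0],0]]'
python3 -c "
from cell import monitor;print(monitor.observe()['qpos'])"
```

```text
clock: 2.25
position: [0.5333, 0.1407, 0.2309]
tool_rot: [3.141, 0.0, -0.702]
wrist_force: [-0.7, -0.1, -0.5]
gripper_width: 0.0855
[ 0.09142453  0.38509439 -0.60112194  1.71631446  0.23877604  1.11491458
 -1.2839004 ]
```

```bash
python3 -m pendant '[[[0,0,-8.5],[0,0,0],0],[[0,0,-8.5],[0,0,0],0],[[0,0,-8.5],[0,0,0],0],[[0,0,-8.5],[0,0,0],0],[[0,0,-8.5],[0,0,0],0],[[0,0,-8.5],[0,0,0],0],[[0,0,-8.5],[0,0,0],0],[[0,0,-8.5],[0,0,0],0],[[0,0,-8.5],[0,0,0],0],[[0,0,-8.5],[0,0,0],0],[[0,0,-8.5],[0,0,0],0],[[0,0,-8.5],[0,0,0],0]]'
python3 -m pendant '[[[0,0,-8.5],[0,0,0],0],[[0,0,-8.5],[0,0,0],0],[[0,0,-8.5],[0,0,0],0],[[0,0,-8.5],[0,0,0],0],[[0,0,-8.5],[0,0,0],0],[[0,0,-8.5],[0,0,0],0],[[0,0,-8.5],[0,0,0],0],[[0,0,-1.4],[0,0,0],0],[[0,0,0],[0,0,0],0]]'
python3 - <<'E'
from h import *
st=monitor.observe();print(st['qpos'],st['position'],np.degrees(st['tool_rot']))
im=eyes.read_camera("wrist")[:,:,::-1];cv2.imwrite("pics/w1.png",im)
print(proj("wrist",[.534,.142,.136],st))
E
```

```text
clock: 3.45
position: [0.5334, 0.1404, 0.2311]
tool_rot: [-3.141, 0.0, 1.077]
wrist_force: [-0.6, -1.2, -1.0]
gripper_width: 0.0855
clock: 4.35
position: [0.5335, 0.1405, 0.231]
tool_rot: [-3.141, -0.0, 2.131]
wrist_force: [-0.0, 0.2, 0.7]
gripper_width: 0.0852
[ 0.44467196  0.60431916 -1.21906341  1.69070565  0.59147279  1.27404058
  1.2304962 ] [0.53345019 0.14050011 0.23104224] [-1.79972935e+02 -9.88825397e-03  1.22116694e+02]
(np.float64(326.23909592861986), np.float64(249.07109309337045))
```

View pics/w1.png

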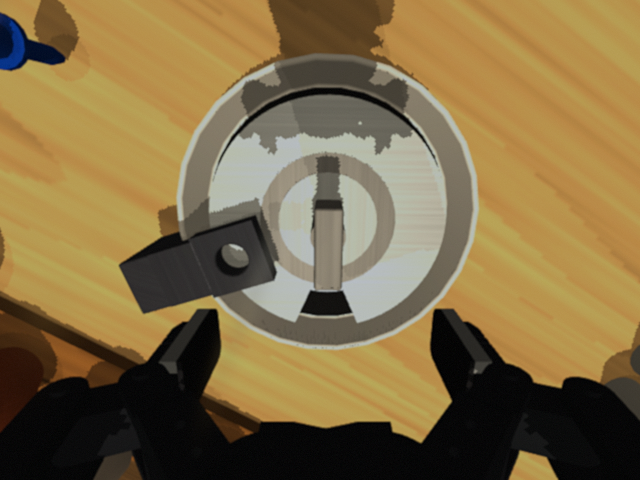

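The wrist view shows the bar centred at (328,250) and aligned with the image's vertical, where it was predicted. I'll go down and grip it.

```bash
python3 -m pendant '[[[0,0,0],[0.001,-0.001,0.04],0],[[0,0,0],[0,0,0.04],0],[[0,0,0],[0,0,0.03],0],[[0,0,0],[0,0,0.02],0],[[0,0,0],[0,0,0],0],[[0,0,0],[0,0,0],130],[[0,0,0],[0,0,0],200],[[0,0,0],[0,0,0],255],[[0,0,0],[0,0,0],255],[[0,0,0],[0,0,0],255],[[0,0,0],[0,0,0],255]]' 50
python3 - <<'E'
from h import *
st=monitor.observe()
print(back("wrist",0,0,0,st)[:0]);print(st['qpos'])
E
```

```text
clock: 5.5
position: [0.532, 0.1419, 0.1023]
tool_rot: [3.14, -0.0, 2.135]
wrist_force: [-3.0, 1.4, 7.1]
gripper_width: 0.0195
[]
[ 0.36733484  0.72837356 -1.09985741  1.84306732  0.74949148  1.05565967
  1.10113247]
```

```bash
python3 -m pendant '[[[0,0,6.1],[0,0,0],255],[[0,0,6.1],[0,0,0],255],[[0,0,6.1],[0,0,0],255],[[0,0,6.1],[0,0,0],255],[[0,0,6.1],[0,0,0],255],[[0,0,6.1],[0,0,0],255],[[0,0,6.1],[0,0,0],255],[[0,0,6.1],[0,0,0],255],[[0,0,6.1],[0,0,0],255],[[0,0,6.1],[0,0,0],255],[[0,0,6.1],[0,0,0],255],[[0,0,5.8],[0,0,0],255]]'
python3 -m pendant '[[[0,0,0],[0,0,0],255],[[0,0,0],[0,0,0],255]]'
python3 - <<'E'
from h import *
im=eyes.read_camera("scene")[:,:,::-1];cv2.imwrite("pics/s2.png",cv2.resize(im[190:350,350:550],None,fx=3.7,fy=3.7,interpolation=cv2.INTER_CUBIC))
E
```

```text
clock: 6.7
position: [0.5324, 0.1464, 0.1024]
tool_rot: [-3.139, -0.007, 0.862]
wrist_force: [2.2, 17.5, -7.3]
gripper_width: 0.0192
clock: 6.9
position: [0.5324, 0.1464, 0.1024]
tool_rot: [-3.139, -0.007, 0.866]
wrist_force: [1.7, 16.3, -5.6]
gripper_width: 0.0194
```

View pics/s2.png

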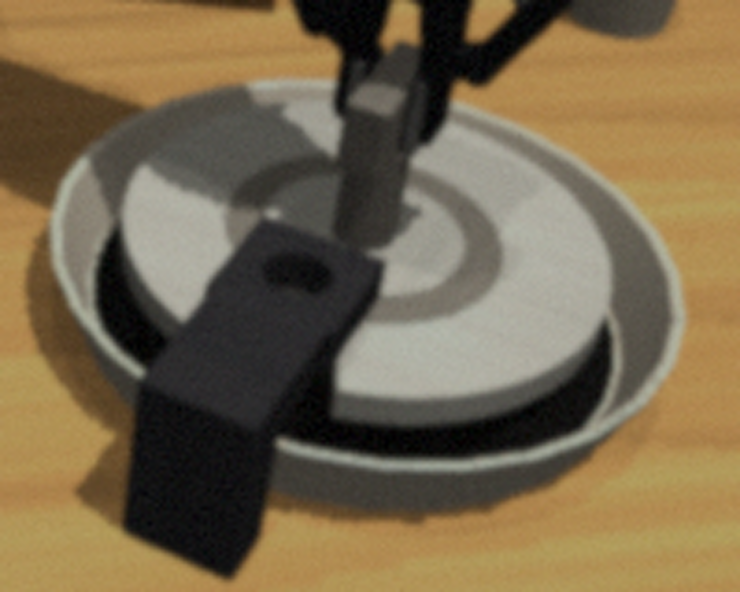

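The notch now lies under the bracket: through the hole I see dark instead of the white disc. I'll let go, rise and check.

```bash
python3 -m pendant '[[[0,0,0],[0,0,0],0],[[0,0,0],[0,0,0],0],[[0,0,0],[0,0,0],0],[[0,0,0],[0,0,0],0],[[0,0,0],[0,0,0],0],[[0,0,0],[0,0,-0.04],0],[[0,0,0],[0,0,-0.045],0],[[0,0,0],[0,0,-0.045],0],[[0,0,0],[0,0,0],0],[[0,0,0],[0,0,0],0]]'
python3 - <<'E'
from h import *
st=monitor.observe();print(st['qpos'],st['position'],np.degrees(st['tool_rot']))
im=eyes.read_camera("wrist")[:,:,::-1];cv2.imwrite("pics/w3.png",im)
E
```

```text
clock: 7.95
position: [0.5327, 0.1409, 0.2323]
tool_rot: [3.14, -0.002, 0.861]
wrist_force: [-0.3, 0.3, -0.5]
gripper_width: 0.0851
[ 0.27843493  0.4560688  -0.88763127  1.704088    0.38256964  1.16312106
  0.14804915] [0.53267556 0.14094869 0.23233463] [ 1.79900388e+02 -8.67566551e-02  4.93585737e+01]
```

View pics/w3.png

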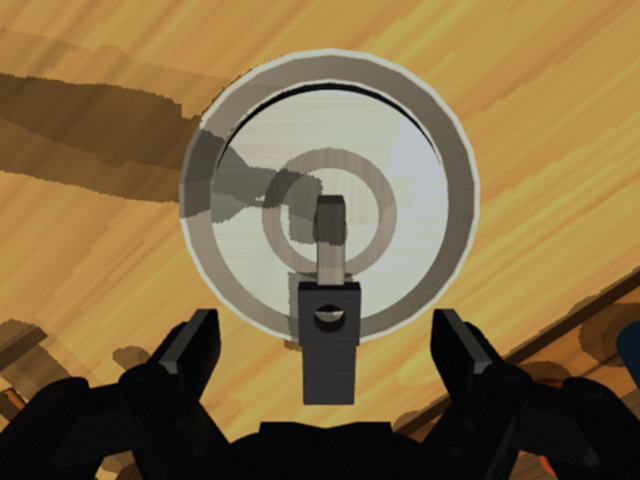

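```bash
python3 - <<'E'
from h import *
R=dict(position=np.array([.53267556,.14094869,.23233463]),tool_rot=np.radians([179.9,-.0868,49.3586]))
print(back("wrist",330,317,.085,R),back("wrist",331,241,.136,R))
E
python3 -m pendant '[[[0,0,0],[-0.0376,0.0318,0],0],[[0,0,0],[-0.0376,0.0318,0],0],[[0,0,0],[-0.0376,0.0318,0],0],[[0,0,0],[-0.0376,0.0318,0],0],[[0,0,0],[-0.0376,0.0318,0],0],[[0,0,0],[-0.0376,0.0318,0],0],[[0,0,0],[-0.0376,0.0318,0],0],[[0,0,0],[-0.0376,0.0318,0],0],[[0,0,-8.35],[0,0,0],0],[[0,0,-8.35],[0,0,0],0],[[0,0,-8.35],[0,0,0],0],[[0,0,-8.35],[0,0,0],0]]'
python3 -m pendant '[[[0,0,0],[0,0,0],0],[[0,0,0],[0,0,0],0]]'
python3 - <<'E'
from h import *
st=monitor.observe();print(st['qpos'],st['position'],np.degrees(st['tool_rot']))
im=eyes.read_camera("wrist")[:,:,::-1];cv2.imwrite("pics/w4.png",im)
print(proj("wrist",[.530,-.2535,.143],st))
E
```

```text
[0.59852682 0.09053256 0.085     ] [0.53245615 0.14648452 0.136     ]
clock: 9.2
position: [0.5285, -0.253, 0.2294]
tool_rot: [-3.139, -0.001, 1.451]
wrist_force: [0.1, -0.2, 0.4]
gripper_width: 0.0855
clock: 9.4
position: [0.5289, -0.2529, 0.2301]
tool_rot: [-3.14, -0.001, 1.441]
wrist_force: [-0.8, 1.0, 0.3]
gripper_width: 0.0855
[ 0.99330984  0.55226622 -0.96562671  1.61539587  0.47452696  1.2296519
  1.37461112] [ 0.52891784 -0.25293805  0.23006736] [-1.79893528e+02 -5.20336275e-02  8.25530554e+01]
(np.float64(324.39332934818225), np.float64(252.72950341775163))
```

View pics/w4.png

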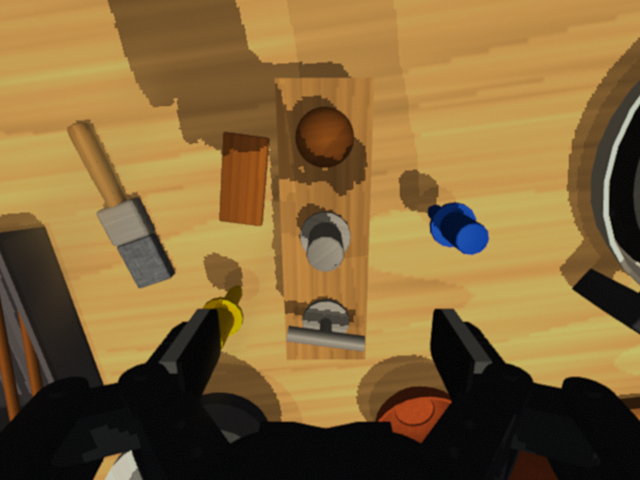

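The knob's top is at about (325,252), matching the prediction of (324,253), and the jaws straddle it across the rack. I'll go down and grip.

```bash
python3 -m pendant '[[[0,0,0],[-0.0005,0.001,0.04],0],[[0,0,0],[0,0,0.04],0],[[0,0,0],[0,0,0.03],0],[[0,0,0],[0,0,0.014],0],[[0,0,0],[0,0,0],0],[[0,0,0],[0,0,0],130],[[0,0,0],[0,0,0],200],[[0,0,0],[0,0,0],255],[[0,0,0],[0,0,0],255],[[0,0,0],[0,0,0],255],[[0,0,0],[0,0,0],255]]' 60
python3 -m pendant '[[[0,0,0],[0,0,-0.02],255],[[0,0,0],[0,0,-0.03],255],[[0,0,0],[0,0,-0.04],255],[[0,0,0],[0,0,-0.04],255],[[0,0,0],[0,0,0],255],[[0,0,0],[0,0,0],255]]'
python3 - <<'E'
from h import *
st=monitor.observe();print(st['qpos'],st['position'],np.degrees(st['tool_rot']))
im=eyes.read_camera("scene")[:,:,::-1];cv2.imwrite("pics/s5.png",im)
im=eyes.read_camera("wrist")[:,:,::-1];cv2.imwrite("pics/w5.png",im)
E
```

```text
clock: 10.55
position: [0.531, -0.2537, 0.1084]
tool_rot: [3.14, 0.001, 1.445]
wrist_force: [-2.3, -0.6, 5.7]
gripper_width: 0.0248
clock: 11.15
position: [0.5307, -0.2537, 0.2381]
tool_rot: [3.14, 0.001, 1.445]
wrist_force: [-0.2, -0.2, -1.9]
gripper_width: 0.0245
[ 0.9941747   0.54636356 -0.9688775   1.60285667  0.47072494  1.2422081
  1.3832506 ] [ 0.53069471 -0.2537381   0.23811653] [1.79910243e+02 6.12387335e-02 8.27768526e+01]
```

View pics/s5.png

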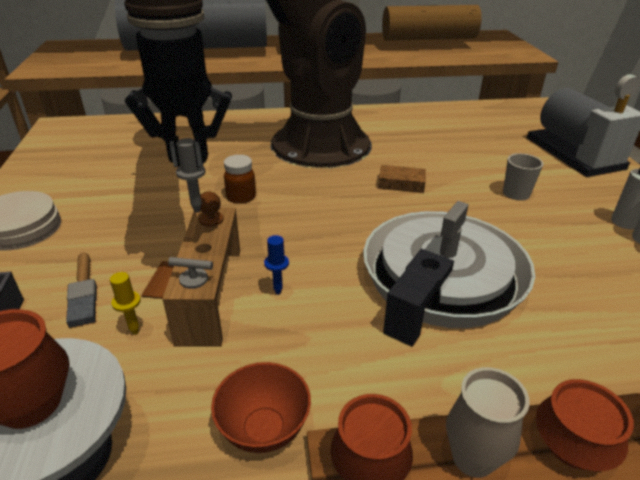

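View pics/w5.png

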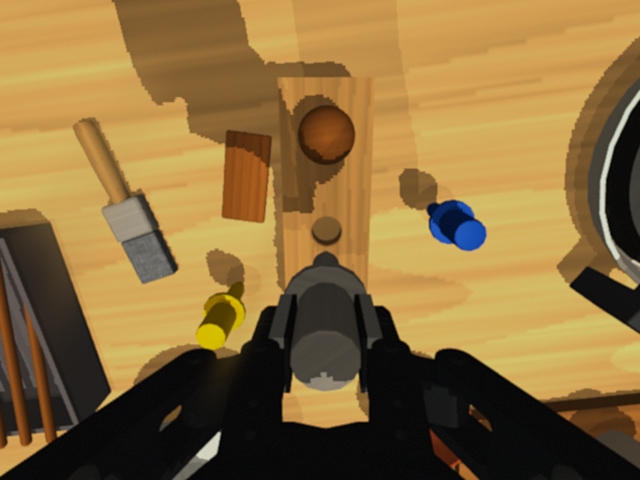

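```bash
python3 - <<'E'
from h import *
st=monitor.observe();print(st['position'],back("wrist",325,257,.162,st))
E
python3 -m pendant '[[[0,0,0],[0.0437,0.003,0],255],[[0,0,0],[0.0437,0.003,0],255],[[0,0,0],[0.0437,0.003,0],255],[[0,0,0],[0.0437,0.003,0],255],[[0,0,0],[0.0437,0.003,0],255],[[0,0,0],[0.0437,0.003,0],255],[[0,0,0],[0.0437,0.003,0],255],[[0,0,0],[0.0437,0.003,0],255],[[0,0,8.35],[0,0,0],255],[[0,0,8.35],[0,0,0],255],[[0,0,8.35],[0,0,0],255],[[0,0,8.35],[0,0,0],255]]'
python3 -m pendant '[[[0,0,0],[0,0,0],255],[[0,0,0],[0,0,0],255],[[0,0,0],[0,0,0],255]]'
python3 - <<'E'
from h import *
st=monitor.observe();print(st['position'],np.degrees(st['tool_rot']))
im=eyes.read_camera("wrist")[:,:,::-1];cv2.imwrite("pics/w6.png",im)
im=eyes.read_camera("top")[:,:,::-1];cv2.imwrite("pics/t6.png",cv2.resize(im[130:330,120:320],None,fx=3,fy=3))
im=eyes.read_camera("scene")[:,:,::-1];cv2.imwrite("pics/s6.png",cv2.resize(im[150:350,350:550],None,fx=3,fy=3))
E
```

```text
[ 0.52958079 -0.25374331  0.2361648 ] [ 0.52920998 -0.25379643  0.162     ]
clock: 12.45
position: [0.5973, 0.09, 0.2354]
tool_rot: [-3.14, 0.002, 0.856]
wrist_force: [-0.4, 0.9, -2.3]
gripper_width: 0.0244
clock: 12.75
position: [0.5979, 0.0901, 0.2366]
tool_rot: [-3.141, 0.001, 0.865]
wrist_force: [0.2, 0.1, -1.6]
gripper_width: 0.0246
[0.59786529 0.09008709 0.2366492 ] [-1.79961669e+02  4.59605736e-02  4.95893625e+01]
```

View pics/w6.png

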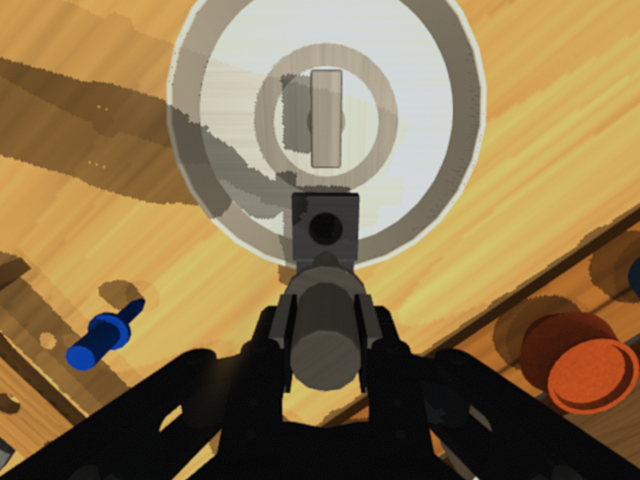

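View pics/s6.png

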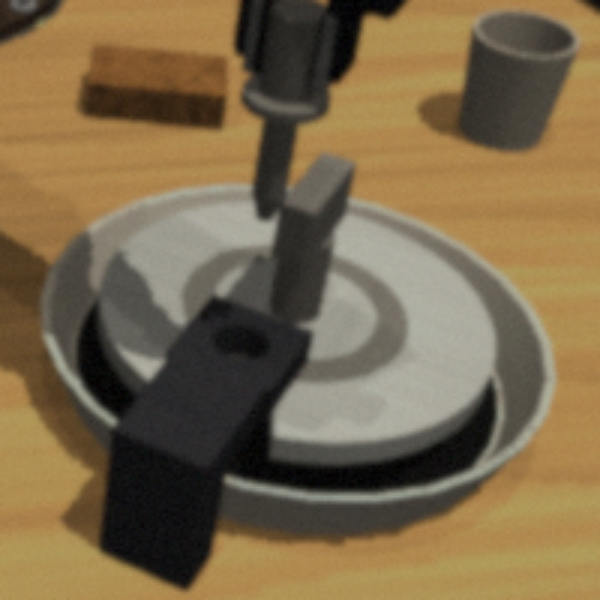

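View pics/t6.png

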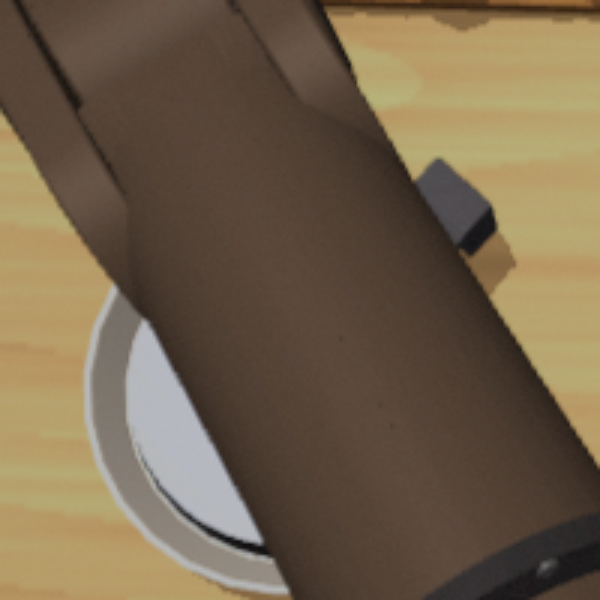

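The pin hangs vertically over the bracket. In the wrist view the hole is at (326,228) and dark all through, so the notch is under it. The stem tip is at (325,258).

Run:
```python
from h import *
st=dict(position=np.array([0.59786529,0.09008709,0.2366492]),tool_rot=np.radians([-179.9617,.046,49.589]))
Rm=Ro.from_euler('xyz',st['tool_rot']).as_matrix()
z=.2366-.076
for n,p in(("hole",back("wrist",326,228,.085,st)),("tip",back("wrist",325,257,z,st)),("bar",back("wrist",326,118,.136,st))):
    print(n,p,Rm.T@(p-st['position']))
```

```text
hole [0.59925038 0.0895929  0.085     ] [0.00064337 0.00147637 0.15164778]
tip [0.59808669 0.08954322 0.1606    ] [-0.00020952  0.00057199  0.07604903]
bar [0.53399325 0.14473348 0.136     ] [ 0.00028325 -0.08399116  0.10070517]
```

```bash
python3 -m pendant '[[[0,0,0],[0.0008,0.001,0.03],255],[[0,0,0],[0,0,0.03],255],[[0,0,0],[0,0,0.015],255],[[0,0,0],[0,0,0],255],[[0,0,0],[0,0,0],255]]'
python3 - <<'E'
from h import *
st=monitor.observe();print(st['position'],st['wrist_force'])
im=eyes.read_camera("wrist")[:,:,::-1];cv2.imwrite("pics/w7.png",im)
E
```

```text
clock: 13.4
position: [0.5998, 0.0906, 0.1631]
tool_rot: [3.142, -0.001, 0.863]
wrist_force: [0.5, 0.2, -2.3]
gripper_width: 0.0248
[0.59977195 0.09056179 0.16308892] [ 0.4922542   0.1569841  -2.27994787]
```

View pics/w7.png

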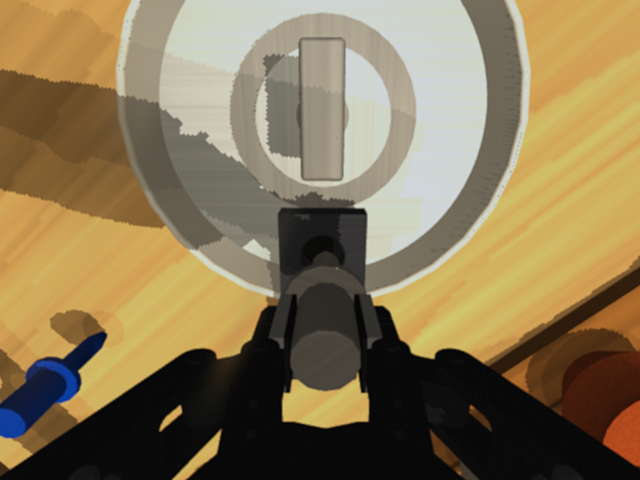

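```bash
python3 -m pendant '[[[0,0,0],[-0.0007,0,0.02],255],[[0,0,0],[0,0,0.02],255],[[0,0,0],[0,0,0.01],255],[[0,0,0],[0,0,0.005],255],[[0,0,0],[0,0,0],255],[[0,0,0],[0,0,0],255]]'
```

```text
clock: 14.05
position: [0.5995, 0.09, 0.1083]
tool_rot: [3.141, -0.001, 0.862]
wrist_force: [1.1, -1.2, -1.0]
gripper_width: 0.0242
```

```bash
python3 -m pendant '[[[0,0,0],[0,0,0.005],255],[[0,0,0],[0,0,0.003],255],[[0,0,0],[0,0,0.001],255],[[0,0,0],[0,0,0],255],[[0,0,0],[0,0,0],255]]'
python3 - <<'E'
from h import *
im=eyes.read_camera("scene")[:,:,::-1];cv2.imwrite("pics/s8.png",cv2.resize(im[190:350,370:530],None,fx=3.7,fy=3.7,interpolation=cv2.INTER_CUBIC))
E
```

```text
clock: 14.55
position: [0.5989, 0.0896, 0.0984]
tool_rot: [3.141, 0.0, 0.862]
wrist_force: [-1.4, -0.4, 1.8]
gripper_width: 0.0247
```

View pics/s8.png

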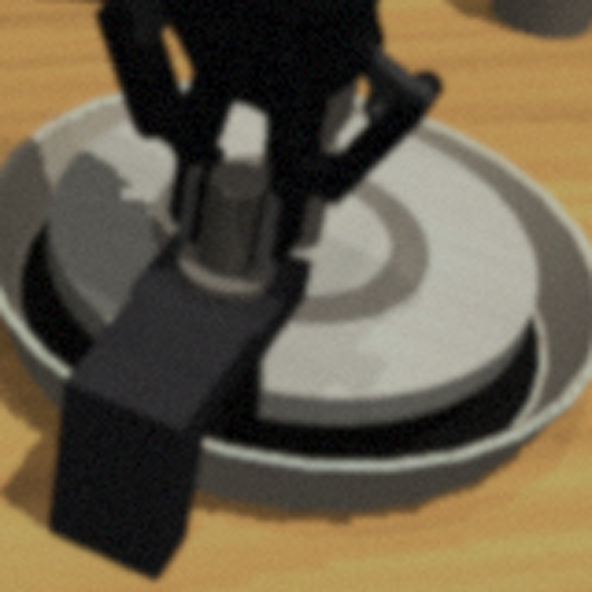

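The flange is on the bracket, and the wrist force's vertical part has gone from about -2 to +1.8 N. I'll let go and retreat.

```bash
python3 -m pendant '[[[0,0,0],[0,0,0],180],[[0,0,0],[0,0,0],120],[[0,0,0],[0,0,0],0],[[0,0,0],[0,0,0],0],[[0,0,0],[0,0,0],0],[[0,0,0],[0,0,0],0],[[0,0,0],[0,0,-0.03],0],[[0,0,0],[0,0,-0.04],0],[[0,0,0],[0,0,-0.04],0],[[0,0,0],[0,0,-0.03],0],[[0,0,0],[0,0,0],0],[[0,0,0],[0,0,0],0]]'
python3 - <<'E'
from h import *
im=eyes.read_camera("scene")[:,:,::-1];cv2.imwrite("pics/s9.png",cv2.resize(im[190:350,370:530],None,fx=3.7,fy=3.7,interpolation=cv2.INTER_CUBIC))
st=monitor.observe();print(st['position'])
im=eyes.read_camera("wrist")[:,:,::-1];cv2.imwrite("pics/w9.png",im)
print(proj("scene",[.5985,.0902,.133]))
E
```

```text
clock: 15.8
position: [0.5991, 0.0897, 0.2387]
tool_rot: [3.141, -0.001, 0.862]
wrist_force: [0.2, 0.3, -0.9]
gripper_width: 0.0853
[0.59862498 0.08931142 0.23766827]
(np.float64(436.19855543317), np.float64(236.61563320516686))
```

View pics/s9.png

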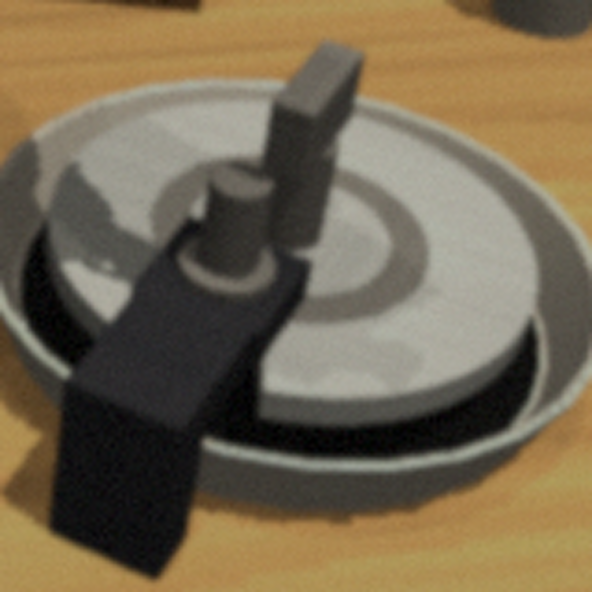

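View pics/w9.png

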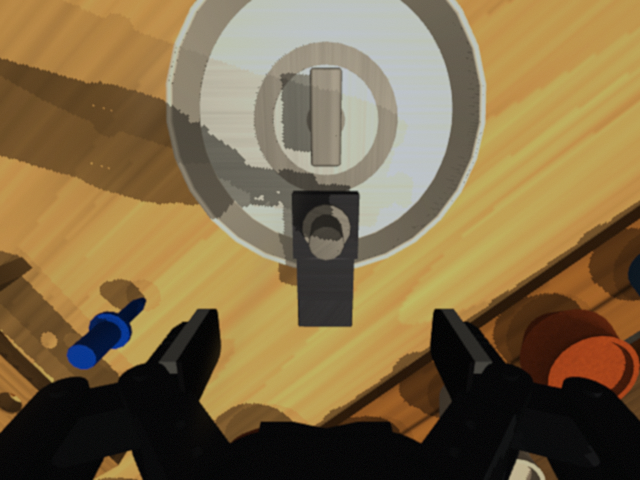

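The pin stands upright with its flange flat on the bracket. The knob's top is at (435,239) in the scene view, against a predicted (436,237) for a seated pin. Earlier sightings had the same 2 px bias.

```bash
python3 -c "
from cell import workorder;print(workorder.close_job())"
```

```text
the job is handed in; nothing more can be done
None
```

The banding wheel should be locked: the steel index pin stands in the bracket hole and the notch, with its flange flat on the bracket. I handed the job in at about 16 s of the 54 s allowed.

- **Wheel:** I turned the wheel head about 73° clockwise by the hub bar. The bar then lined up with the bracket, and the hole showed dark all through with the notch beneath it.
- **Pin:** I took the pin from the middle hole of the rack and lowered it into the bracket hole, with only a few newtons at the wrist. It seated within about 1 mm of the expected height. I then let go and raised the arm clear.
- **Last checks:** The scene and wrist pictures after release show the pin upright and the flange flat. The knob's top is within 3 px of where a seated pin should appear.
- **Disagreements:** The first top-camera fix put the hub and the hole 3–4 mm off in y from the wrist camera's reading. I used the wrist readings. While turning the wheel, the slight off-centre grip gave about 17 N of side load, well under the wrist limit.
- **Not tested:** I did not try to turn the wheel against the pin afterwards.

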